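Load the gimbal arm and hold its hidden pivot bolt

TASK

Stand the green battery cell in the black cup on the end of the drooping orange swing arm and let go of it. Then reach down into the gap behind the steel bracket, grip the hidden square brass bolt head between the fingers, bring the arm up level with it and hold the bolt from turning back: the program finishes still gripping the head, arm level and steady, cell in its cup; only this grip holds the arm up. Leave the spool, the glue bottle and the screwdriver where they are.

Things in the scene. Friction and masses are not known exactly. Their poses are not given: they have to be found in the camera images.
- bracket: Fixed steel channel. Origin: on the bench under the robot-side face of its front plate, mid-width; x through the plate away from the robot (along the bolt), y along the plate, z up. Plate x 0-6 mm, 130 high; rear lip x 54-60, 95 high; both y -70 to 70. Base x -18 to 72, 6 thick, screw heads to 11 high. The 48 mm gap between plate and lip is open at the top and both y ends.
- pivot (a joint): Turn of bolt, head and swing arm about the bracket's x axis, rad. 0 = arm level; negative = cup end droops. Stops at -0.28 and 0.28. Its weight holds it at the -0.28 stop (about 0.08 N m empty, 0.16 to 0.25 loaded, little friction): it falls back whenever let go.
- bolt_head (a point): Square brass head, 24 x 24 mm, 20 long. Origin: its centre, in the bracket frame at x 30, y 0, z 100 mm: mid-gap, 30 below the plate's top, 14 clear of plate and lip. Axes turn with the bolt and match the bracket's when level; flats facing its own +-y are then vertical. Fingers closing squarely on these flats (tilted with the droop) hold it; across the corners they jam and do not turn it.
- swing_arm (a point): Orange bar, 12 x 18 mm section, on the robot side of the plate, turning with the bolt. Origin: on the bolt axis, 18 mm in front of the bracket's origin. y runs along the bar to the black cup, whose axis (own z) is at y = 130 mm: 46 mm outside, 40 inside diameter, 40 tall, rim 20 above the bar's centre line.
- cup_floor (a point): Centre of the cup's inner floor, 36 mm below its rim; axes as the swing arm (z along the cup's axis towards the mouth, tipped by the droop).
- cell: Green cylindrical battery cell standing on end, 26 mm diameter, 70 mm tall with its steel button, about 95 g. Origin: centre of its underside; z along it, upwards.
- spool: Grey wire spool standing on end, 52 mm diameter, 45 mm tall; leave alone. Origin: centre of its underside.
- glue: Yellow glue bottle with red cap, 32 mm diameter, 85 mm tall; leave alone. Origin: centre of its underside.
- driver: Screwdriver with yellow handle, lying on the bench beyond the bracket; leave alone. Origin: on its underside, near mid-length; x along it.
There are look-alikes about, which are no part of the job. What is meant by the cell is not purple, and is the smaller of those in its own colour.

How it is judged:
By the outcome, as a careful person would: the job done as asked, in the order asked, and still so for the second after the job is handed in, while the arm keeps its last pose, push and grip.
It also fails if it takes over 48 s, if anything falls off the work surface, if the arm or the gripper's body presses on something with over 40 N, if the wrist force passes 120 N, or if a joint passes its speed limit or range.

ROBOT

A 7-joint arm with a two-finger parallel gripper is mounted at the origin on the work surface. World frame = base frame: x ahead of the robot, y to its left, z up, the work surface at z = 0. Lengths are in m, angles in rad, forces in N, time in s.
With the tool pointing down it reaches from about 0.4 to 0.85 m from the base axis. Payload 4.5 kg.
Tool frame: the origin (TCP) lies between the finger pads, 19 mm behind the fingertips; this is the grasp point; z points along the fingers, y is the line along which they close (so a half turn about z gives the same grasp; the last joint's range is limited). The gripper opens to 85 mm and grips with 20 to 120 N. Pads are 22 mm wide; open, the fingers measure 114 mm over their backs; the gripper's body (76 mm by 85 mm) begins 54 mm behind the grasp point. The pads swing forward as they close: fully open they stand 13 mm farther back than shut.
Start: joints at [-1.104, 0.689, -0.195, 1.565, 0.157, 0.902, -0.215], TCP at [0.262, 0.567, 0.25] pointing down, gripper open.
Joint ranges: [-3.01, 3.01], [-0.46, 2.08], [-1.47, 1.51], [0.13, 2.56], [-1, 4.14], [0.04, 2.09], [-2.66, 2.66]. Speed limits (rad/s): [2.57, 2.57, 3.14, 3.14, 3.14, 3.14, 3.14].

INTERFACE

Orientations are given as a rotation vector (axis times angle).
In Python, from rig import arm gives the robot as it stands.
- The arm moves only by the shell command python3 -m jog 'ROWS' [OPENING] [FORCE]. ROWS is JSON, one flat list of numbers, 4 for each row, row after row: the shift along the world's x, y, z in m, then the turn about the world's z in degrees. In form: [dx, dy, dz, roll, dx, dy, dz, roll, ...]. A call has 1 to 5 rows; each row is the pose to reach, as a shift and turn from the pose commanded when the call began; what a row does not reach only later rows make up. A row lasts 1/8 s, in which the tool goes at most 62.5 mm and 10.7 degrees, less where a joint would pass 70% of its speed; a pose out of reach is approached as far as the arm can. A call with a gripper value outside its range is refused whole. OPENING is the opening, from 0 (shut) to 1 (fully open), set as the call begins (- or left out, the last holds). The fingers move at their own pace and stop on an object; FORCE is the grip in N (left out, the last holds). Time passes only in rows, so rows that repeat a pose let the fingers close. It gives the time, the measured TCP pose, the force, the opening and the grip force at its end, in the units of the state.
- arm.observe(): the state, without advancing time (a new reading comes with each control period).
- arm.capture(name): name is "side" or "top"; returns a dict with "pixels" (480x640x3 uint8, blue, green, red), "fx", "fy", "cx", "cy" (pixels), "distortion" ([k1, k2, p1, p2, k3] as OpenCV has them; the pictures are not rectified), "R" (3x3) and "t" (3): a world point X has camera coordinates R X + t. Camera axes: x right, y down, z forward; pixel columns grow to the right and rows downward; lengths in m; the calibration is good to about 2 mm. A picture is of the moment at which its call begins. There is no depth.
- arm.close_job(): hands the job in; it is judged then, once.
The state is a dict: "clock": time; "q": joint angles; "dq": joint speeds; "tau": joint torques, N m; "position": TCP position; "tcp_rot": TCP orientation; "wrist_force": force on the tool from outside, world axes, zero at the start; "torque": the same for the moment, N m; "grip_width": finger opening in m; "grip_force": force on a finger pad.
Only numpy, scipy, OpenCV 4.12 (cv2) and the standard library are available. Lean on these libraries where they do the work, as an engineer would, in place of code of your own. Each camera call takes 0.05 s, during which the arm holds its last target. There are 200 camera calls.

## Working session

There is one attempt and no reset: what is moved stays moved. The work goes in short steps, Python scripts to look and compute and a shell command to move; the robot and the scene stay as the last step left them, time stands still between calls to the robot, and variables do not carry over. Pictures are saved under pics/ and viewed, at most 10 in all, crops included, and the job is handed in when it is done.

```bash
mkdir -p pics; ls
cat > h.py <<'E'
import numpy as np, cv2
from rig import arm
def cap(n):
    c=arm.capture(n); c['K']=np.array([[c['fx'],0,c['cx']],[0,c['fy'],c['cy']],[0,0,1.]]); c['D']=np.array(c['distortion'],float)
    c['R']=np.array(c['R'],float); c['t']=np.array(c['t'],float); c['pixels']=np.ascontiguousarray(c['pixels']); return c
def ray(c,uv):
    p=cv2.undistortPoints(np.array([[uv]],float),c['K'],c['D'])[0,0]
    return -c['R'].T@c['t'], c['R'].T@np.array([p[0],p[1],1])
def onz(c,uv,z):
    o,d=ray(c,uv); return o+d*(z-o[2])/d[2]
def proj(c,X):
    return cv2.projectPoints(np.atleast_2d(np.array(X,float)),cv2.Rodrigues(c['R'])[0],c['t'],c['K'],c['D'])[0][:,0]
def tri(c1,u1,c2,u2):
    o1,d1=ray(c1,u1);o2,d2=ray(c2,u2)
    s=np.linalg.lstsq(np.c_[d1,-d2],o2-o1,rcond=None)[0]
    a,b=o1+s[0]*d1,o2+s[1]*d2; return (a+b)/2,np.linalg.norm(a-b)
E
python3 - <<'E'
from h import *
for n in('top','side'):
    c=cap(n); cv2.imwrite(f'pics/{n}0.png',c['pixels']); print(n,-c['R'].T@c['t'],c['R'][2])
s=arm.observe();print(s['clock'],s['position'],s['tcp_rot'],s['grip_width'])
E
```

```text
pics
top [5.61104407e-01 4.33074664e-05 9.02139501e-01] [ 0.02106882  0.00460714 -0.99976741]
side [0.43451661 0.7502127  0.62271817] [ 0.15015088 -0.8162499  -0.55784479]
0.1 [0.26194403 0.56687143 0.24924917] [-6.74355801e-01 -3.06810882e+00  2.55265081e-03] 0.0855711748504848
```

View pics/top0.png

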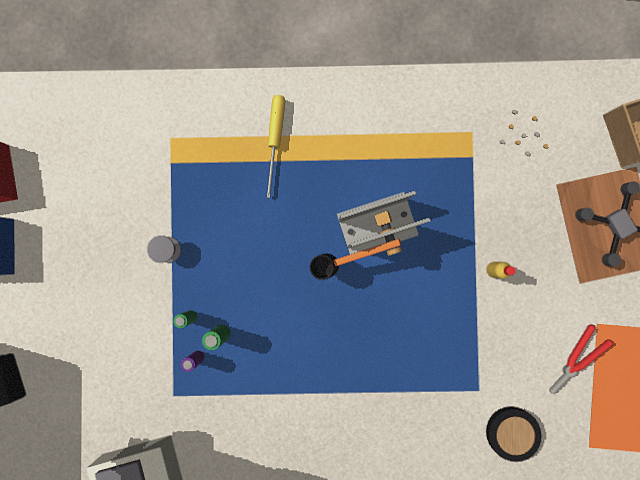

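View pics/side0.png

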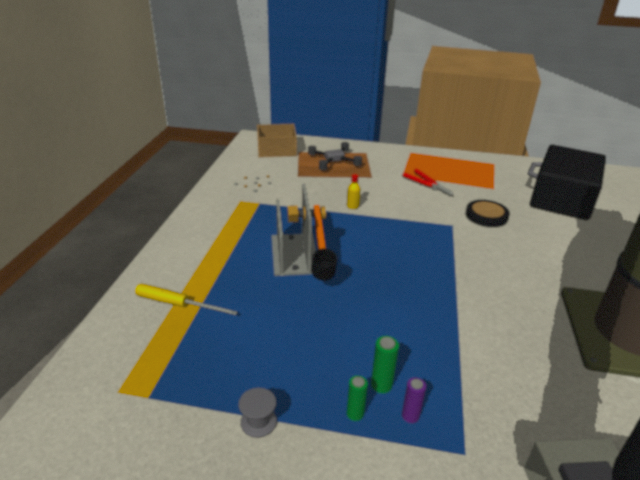

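The top view shows green cells at (181,321) and (212,341), and a purple one at (190,364). In the side view they are at (357,398), (385,365) and (414,400). The job's cell is the green one at top (181,321) / side (357,398): it is not purple and is the smaller of the two greens. I'll confirm this in an enlarged crop that also covers the bracket.

Run:
```python
from h import *
a=cv2.imread('pics/top0.png'); b=cv2.imread('pics/side0.png')
A=cv2.resize(a[180:290,300:440],None,fx=4,fy=4,interpolation=cv2.INTER_CUBIC)
B=cv2.resize(a[305:375,165:235],(230,230),interpolation=cv2.INTER_CUBIC)
C=cv2.resize(b[320:430,330:440],(230,230),interpolation=cv2.INTER_CUBIC)
im=np.zeros((460,790,3),np.uint8); im[:440,:560]=A; im[:230,560:]=B; im[230:,560:]=C
cv2.imwrite('pics/crop1.png',im)
ct,cs=cap('top'),cap('side')
for c,n in((ct,'top'),(cs,'side')):
    h=cv2.cvtColor(c['pixels'],cv2.COLOR_BGR2HSV)
    for nm,lo,hi in(('green',(45,90,40),(80,255,255)),('orange',(5,170,120),(17,255,255)),('black',(0,0,0),(180,255,42))):
        m=cv2.inRange(h,lo,hi); k,l,st,ce=cv2.connectedComponentsWithStats(m)
        for i in range(1,k):
            if st[i,4]>60: print(n,nm,st[i],ce[i].round(1))
```

```text
top green [174 311  23  17 194] [186.5 318.2]
top green [202 325  29  25 334] [217.2 335.8]
top orange [335 240  65  26 289] [367.6 252.2]
top orange [ 589  324   51  128 5605] [616.5 390.3]
top black [310 254  29  25 434] [322.5 265.7]
top black [  0 354  26  52 956] [  9.6 380.3]
top black [487 407  54  54 954] [511.6 431.3]
top black [119 460  26  20  66] [135.7 467.5]
side green [372 337  27  56 997] [383.9 366.8]
side green [347 376  21  44 610] [356.4 399.8]
side orange [300 154  19  14 172] [307.8 161.1]
side orange [ 404  154   90   34 1963] [451.  170.1]
side orange [334 163  17   7  80] [341.5 166. ]
side orange [314 205  11  44 264] [319.2 227.2]
side black [ 531  146   74   74 3904] [568.7 181.8]
side black [467 203  41  23 334] [486.1 218.1]
side black [ 593  217   47  125 2055] [617.8 286.7]
side black [312 249  25  32 640] [324.  264.1]
side black [562 290  33  79 295] [576.  332.5]
side black [ 612  422   28   58 1002] [628.7 458.9]
```

View pics/crop1.png

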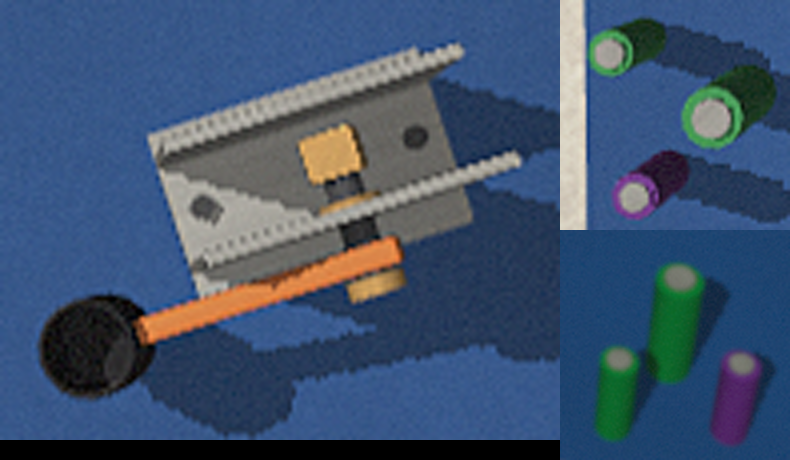

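The crop confirms it: the smaller green cell has its button at about (179.6,321.4) in the top view. The plate's top strip runs from crop (204,260) to (519,158), i.e. image (351,245) to (429.8,219.5). The brass head is at crop (331,153), i.e. image (382.7,218.3).

```bash
cat > m.py <<'E'
from h import *
ct,cs=cap('top'),cap('side')
S=lambda x,y:(300+(x+.5)/4-.5,180+(y+.5)/4-.5)
L,R=onz(ct,S(204,260),.13),onz(ct,S(519,158),.13)
d=(L-R)/np.linalg.norm(L-R); yaw=np.arctan2(-d[0],d[1])
ex=np.array([np.cos(yaw),np.sin(yaw),0]); ey=np.array([-ex[1],ex[0],0])
O=(L+R)/2-3e-3*ex; O[2]=0
B=np.c_[ex,ey,[0,0,1]]
print('plate len',np.linalg.norm(L-R),'yaw',np.degrees(yaw),'O',O)
L2,R2=onz(ct,S(157,145),.095),onz(ct,S(460,48),.095)
print('lip len',np.linalg.norm(L2-R2),'yaw',np.degrees(np.arctan2(-(L2-R2)[0],(L2-R2)[1])),'in frame L',B.T@(L2-O),'R',B.T@(R2-O))
E
python3 - <<'E'
from m import *
def W(p): return O+B@np.array(p,float)
q=-.28; Rx=lambda q:np.array([[1,0,0],[0,np.cos(q),-np.sin(q)],[0,np.sin(q),np.cos(q)]])
A=lambda p: W(np.array([-.018,0,.1])+Rx(q)@np.array(p))
print('head',W([.03,0,.1]),'cup rim',A([0,.13,.02]),'floor',A([0,.13,-.016]))
for c,n in((ct,'top'),(cs,'side')):
    im=c['pixels'].copy()
    pts=[W([x,y,z]) for x in(0,.006) for y in(-.07,.07) for z in(.006,.13)]+[W([x,y,.095]) for x in(.054,.06) for y in(-.07,.07)]+[W([.03,0,.1])+B@Rx(q)@np.array([x,y,.012]) for x in(-.01,.01) for y in (-.012,.012)]
    pts+=[A([.023*np.cos(t),.13+.023*np.sin(t),.02]) for t in np.arange(0,6.28,.5)]
    k=8
    big=cv2.resize(im,None,fx=k,fy=k,interpolation=cv2.INTER_CUBIC)
    for u in proj(c,pts): cv2.circle(big,tuple(int(v) for v in (u+.5)*k-.5),3,(255,0,255),-1)
    x0,y0=(305,185) if n=='top' else (265,175)
    crop=big[y0*k:(y0+100)*k,x0*k:(x0+(130 if n=='top' else 85))*k]
    cv2.imwrite(f'pics/ov_{n}.png',crop); 
a=cv2.resize(cv2.imread('pics/ov_top.png'),(480,369));b=cv2.resize(cv2.imread('pics/ov_side.png'),(314,369))
cv2.imwrite('pics/ov.png',np.hstack([a,b]))
# cell
p=onz(ct,(179.6,321.4),.07); print('cell top view',p, 'tri',tri(ct,(179.6,321.4),cs,(357.9,381)))
print(proj(cs,[p,[p[0],p[1],0]]))
for nm,uv,z in(('glue',(510,271),.085),('spool',(163,249),.045),('big',(211.5,340.5),.09),('purple',(187.5,364.5),.07)): print(nm,onz(ct,uv,z))
E
```

```text
plate len 0.14021326330374473 yaw 16.903289638112607 O [ 0.6047784  -0.11550781  0.        ]
lip len 0.141044217154062 yaw 16.701377642478143 in frame L [0.0584704  0.07173778 0.095     ] R [ 0.05797336 -0.06930556  0.095     ]
head [ 0.63348231 -0.1067851   0.1       ] cup rim [0.54962263 0.00408642 0.08329487] floor [ 0.55251531 -0.00543257  0.04869688]
cell top view [0.45514294 0.2628058  0.07      ] tri (array([0.45544752, 0.26308394, 0.06925957]), np.float64(0.0007996160386410369))
[[358.47172562 380.51707044]
 [355.17250397 413.16053086]]
glue [ 0.53648948 -0.33349081  0.085     ]
spool [0.58834836 0.30040501 0.045     ]
big [0.42285038 0.20025677 0.09      ]
purple [0.37690154 0.24923989 0.07      ]
```

View pics/ov.png

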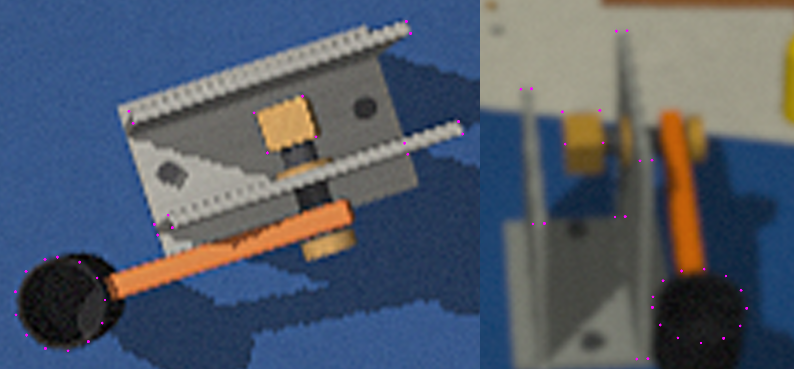

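The model overlay matches both views: head at (0.6335,-0.107,0.100), yaw 16.9°, cell at (0.4553,0.263). I'll pick the cell with the closing line along the bracket's x axis, which needs a turn of -48.3°.

```bash
python3 -m jog '[0.03,-0.048,0,-9.7,0.06,-0.096,0,-19.3,0.09,-0.144,0,-29,0.12,-0.192,0,-38.6,0.15,-0.24,0,-48.3]' 0.6 30; python3 -m jog '[0.022,-0.032,-0.02,0,0.0433,-0.0639,-0.049,0,0.0433,-0.0639,-0.049,0]'
```

```text
clock: 0.92
position: [0.413, 0.3259, 0.2502]
tcp_rot: [1.878, 2.519, 0.001]
wrist_force: [0.8, 0.8, 0.4]
grip_width: 0.0512
grip_force: 0.0
clock: 1.3
position: [0.4563, 0.2591, 0.1994]
tcp_rot: [1.879, 2.517, -0.008]
wrist_force: [-0.4, 0.4, 0.2]
grip_width: 0.0514
grip_force: 0.0
```

```bash
python3 -m jog '[0,0,0,0,0,0,-0.045,0,0,0,-0.09,0,0,0,-0.125,0,0,0,-0.141,0]'; python3 -m jog '[0,0,0,0,0,0,0,0,0,0,0,0]' 0 30;python3 -m jog '[0,0,0,0,0,0,0,0]' 0 30
python3 - <<'E'
from h import *
for n in('top','side'):
    c=cap(n); p=c['pixels']; u=proj(c,arm.observe()['position'])[0].astype(int); cv2.imwrite(f'/tmp/{n}.png',cv2.resize(p[max(0,u[1]-60):u[1]+60,max(0,u[0]-70):u[0]+70],(392,336),interpolation=2))
cv2.imwrite('pics/g1.png',np.hstack([cv2.imread('/tmp/top.png'),cv2.imread('/tmp/side.png')]))
E
```

```text
clock: 1.92
position: [0.4544, 0.2651, 0.059]
tcp_rot: [-1.867, -2.525, 0.0]
wrist_force: [-0.3, -0.2, -0.1]
grip_width: 0.051
grip_force: 0.0
clock: 2.3
position: [0.4561, 0.264, 0.0612]
tcp_rot: [1.87, 2.523, 0.004]
wrist_force: [-1.0, -0.0, -0.8]
grip_width: 0.0249
grip_force: 31.1
clock: 2.55
position: [0.4559, 0.2638, 0.0608]
tcp_rot: [1.871, 2.523, 0.002]
wrist_force: [-1.0, -1.3, 5.7]
grip_width: 0.0249
grip_force: 31.6
```

View pics/g1.png

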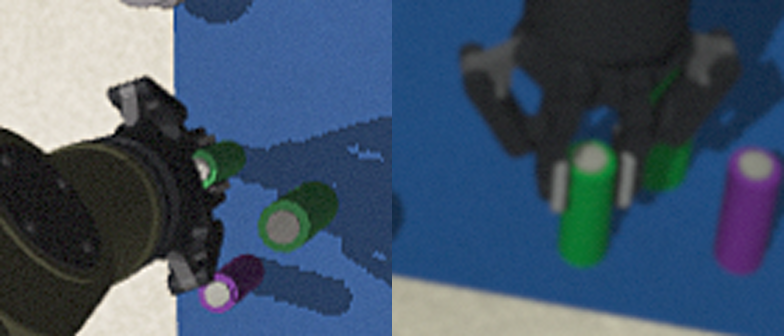

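The picture shows the small green cell held centrally between the pads. Next I lift it and carry it to above the cup.

```bash
python3 -m jog '[0,0,0.03,0,0,0,0.08,0,0.01,-0.0275,0.13,0,0.028,-0.077,0.13,0,0.046,-0.1266,0.13,0]' 0 40;python3 -m jog '[0.018,-0.05,0,0,0.034,-0.094,0,0,0.044,-0.121,0,0,0.0495,-0.1362,0,0,0.0495,-0.1362,0,0]'; python3 -m jog '[0,0,0,0,0,0,0,0]'
python3 - <<'E'
from h import *
for n in('top','side'):
    c=cap(n); p=c['pixels']; u=proj(c,[.551,0,.1])[0].astype(int); print(n,u); cv2.imwrite(f'/tmp/{n}.png',cv2.resize(p[u[1]-60:u[1]+60,u[0]-65:u[0]+65],(390,360),interpolation=2))
cv2.imwrite('pics/g2.png',np.hstack([cv2.imread('/tmp/top.png'),cv2.imread('/tmp/side.png')]))
c=cap('side');h=cv2.cvtColor(c['pixels'],cv2.COLOR_BGR2HSV);m=cv2.inRange(h,(45,90,40),(80,255,255));m[330:]=0
ys,xs=np.nonzero(m)
for y in np.unique(ys)[::4]: r=xs[ys==y];print(y,r.min(),r.max())
s=arm.observe()['position'];print(s,proj(c,[[s[0],s[1],s[2]-.06],s]))
E
```

```text
clock: 3.28
position: [0.502, 0.1359, 0.1909]
tcp_rot: [1.869, 2.524, 0.002]
wrist_force: [0.8, -0.3, -1.7]
grip_width: 0.0249
grip_force: 39.4
clock: 3.9
position: [0.5509, 0.0001, 0.1899]
tcp_rot: [-1.873, -2.522, 0.0]
wrist_force: [0.3, 0.4, -1.2]
grip_width: 0.025
grip_force: 39.4
clock: 4.15
position: [0.5506, 0.0026, 0.19]
tcp_rot: [-1.867, -2.526, -0.001]
wrist_force: [-0.5, 0.1, -1.1]
grip_width: 0.0248
grip_force: 39.4
top [322 266]
side [323 248]
200 331 333
204 319 332
208 319 332
212 319 332
216 319 331
220 319 331
224 318 331
228 318 331
232 318 331
236 319 330
[0.5507876  0.00162973 0.19004462] [[324.35518474 234.68814508]
 [325.45837185 204.90949727]]
```

View pics/g2.png

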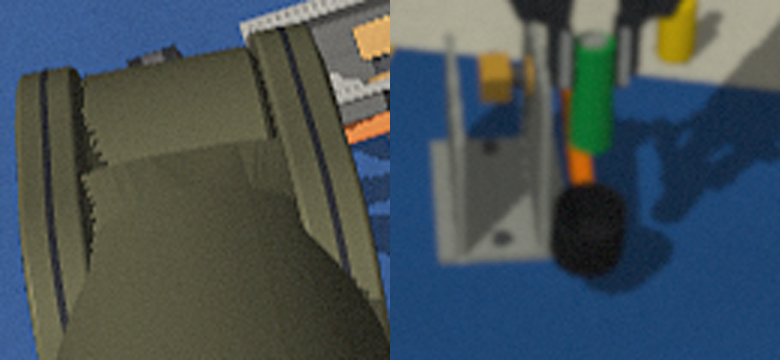

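The cell is over the cup, at columns 318-331 and centred on 325, which agrees with the projected tool axis. I'll lower it in and watch the wrist force.

```bash
python3 -m jog '[0,0,-0.025,0,0,0,-0.045,0,0,0,-0.055,0,0,0,-0.062,0,0,0,-0.062,0]'; python3 -m jog '[0,0,-0.005,0,0,0,-0.01,0,0,0,-0.01,0,0,0,-0.01,0]'
```

```text
clock: 4.92
position: [0.5509, 0.0008, 0.1279]
tcp_rot: [-1.871, -2.524, 0.0]
wrist_force: [-0.8, -0.6, -0.2]
grip_width: 0.0247
grip_force: 39.4
clock: 5.42
position: [0.551, 0.0007, 0.1181]
tcp_rot: [1.871, 2.524, 0.0]
wrist_force: [0.1, -0.0, -0.8]
grip_width: 0.0245
grip_force: 39.4
```

```bash
python3 -m jog '[0,0,-0.003,0,0,0,-0.005,0,0,0,-0.005,0]'; python3 -m jog '[0,0,0,0,0,0,0,0,0,0,0,0,0,0,0,0]' 0.6
python3 - <<'E'
from h import *
c=cap('side');p=c['pixels'];cv2.imwrite('pics/g3.png',cv2.resize(p[170:300,260:400],(700,650))[:600])
E
```

```text
clock: 5.8
position: [0.5508, 0.0007, 0.1128]
tcp_rot: [-1.871, -2.524, 0.0]
wrist_force: [-0.1, -0.5, -0.8]
grip_width: 0.0247
grip_force: 39.4
clock: 6.3
position: [0.551, 0.0007, 0.1131]
tcp_rot: [1.871, 2.524, 0.0]
wrist_force: [-0.0, 0.2, -0.2]
grip_width: 0.0515
grip_force: 0.0
```

View pics/g3.png

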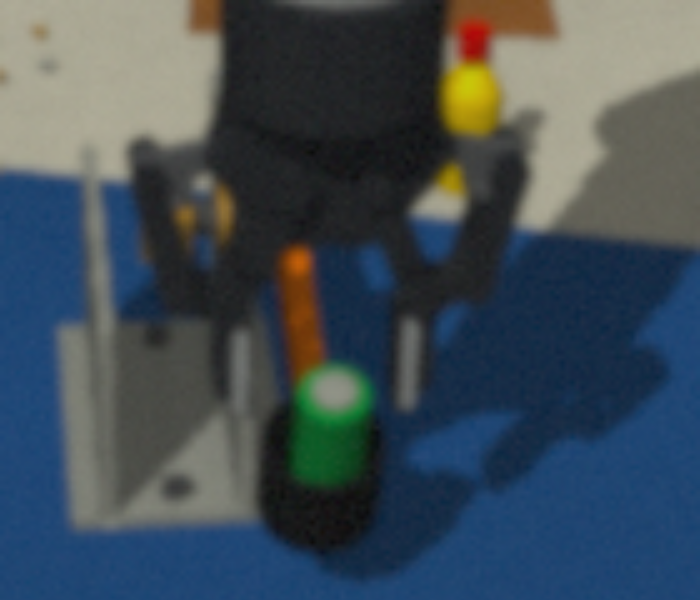

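The cell stands in the cup at crop (335,430), leaning with the droop, and is released. I'll raise the tool and check joint 7 before the 90° turn.

```bash
python3 -m jog '[0,0,0.03,0,0,0,0.08,0,0,0,0.107,0,0,0,0.107,0]'; python3 -c "
from rig import arm; s=arm.observe(); print(s['q'],s['position'])"
```

```text
clock: 6.85
position: [0.5523, 0.0007, 0.2222]
tcp_rot: [1.869, 2.521, 0.005]
wrist_force: [0.3, -0.0, -0.2]
grip_width: 0.0513
grip_force: 0.0
[-0.03569233  0.6258382  -0.08076191  1.82580207  0.07481802  0.68784465
  0.13603757] [0.55232565 0.00070803 0.22217065]
```

```bash
python3 -m jog '[0.01,-0.012,0,10,0.02,-0.025,0,20,0.03,-0.04,0,30,0.04,-0.055,0,40,0.05,-0.07,0,50]'; python3 -m jog '[0.01,-0.012,0,10,0.02,-0.025,0,20,0.03,-0.034,0,30,0.0327,-0.0371,0,40,0.0327,-0.0371,0,40]';python3 -m jog '[0,0,0,0,0,0,0,0]'
python3 - <<'E'
from m import *
s=arm.observe();p=np.array(s['position']);print(B.T@(p-[.6048,-.1155,0]),p,s['q'][6])
Rm=cv2.Rodrigues(np.array(s['tcp_rot']))[0];print(np.degrees(np.arctan2(Rm[1,1],Rm[0,1])),Rm[:,2])
E
```

```text
clock: 7.48
position: [0.6004, -0.0698, 0.2185]
tcp_rot: [-0.619, -3.077, 0.0]
wrist_force: [0.5, -0.7, -0.1]
grip_width: 0.051
grip_force: 0.0
clock: 8.1
position: [0.6329, -0.1068, 0.2183]
tcp_rot: [0.458, -3.106, -0.002]
wrist_force: [0.0, 0.4, -1.1]
grip_width: 0.0513
grip_force: 0.0
clock: 8.35
position: [0.6333, -0.106, 0.2198]
tcp_rot: [0.46, -3.107, -0.0]
wrist_force: [-0.2, 0.2, -0.5]
grip_width: 0.0512
grip_force: 0.0
plate len 0.14021326330374473 yaw 16.903289638112607 O [ 0.6047784  -0.11550781  0.        ]
lip len 0.141044217154062 yaw 16.701377642478143 in frame L [0.0584704  0.07173778 0.095     ] R [ 0.05797336 -0.06930556  0.095     ]
[0.03023706 0.00071325 0.22006768] [ 0.63352334 -0.10602592  0.22006768] 1.55587698114383
106.88759043283639 [-7.69431798e-05 -1.07292233e-04 -9.99999991e-01]
```

```bash
python3 -m jog '[0,0,-0.03,0,0,0,-0.06,0,0,0,-0.09,0,0,0,-0.11,0,0,0,-0.12,0]'; python3 -m jog '[0,0,0,0,0,0,0,0,0,0,0,0,0,0,0,0]' 0 60
```

```text
clock: 9.07
position: [0.6334, -0.1063, 0.0991]
tcp_rot: [0.462, -3.107, -0.0]
wrist_force: [0.4, 0.1, 1.1]
grip_width: 0.0514
grip_force: 0.0
clock: 9.57
position: [0.634, -0.1065, 0.1007]
tcp_rot: [-0.461, 3.107, -0.0]
wrist_force: [-0.3, 0.1, 1.6]
grip_width: 0.0263
grip_force: 60.3
```

```bash
python3 -m jog '[0,0,0,0,0,0,0,0,0,0,0,0]' 0 120
python3 - <<'E'
from h import *
c=cap('side');p=c['pixels'];cv2.imwrite('pics/g4.png',cv2.resize(p[170:300,260:400],(630,585)))
print(arm.observe()['torque'])
E
```

```text
clock: 9.95
position: [0.6339, -0.1063, 0.1009]
tcp_rot: [-0.461, 3.107, -0.0]
wrist_force: [-2.4, 0.4, 5.3]
grip_width: 0.0242
grip_force: 117.2
[-0.13224814  0.37197242 -0.08220992]
```

View pics/g4.png

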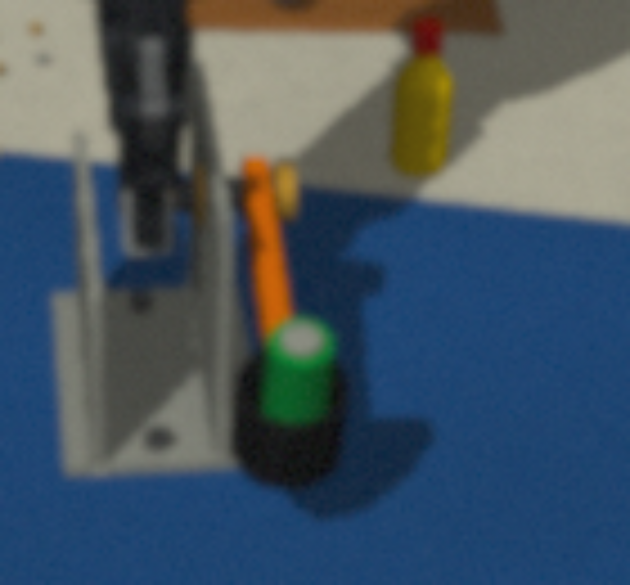

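```bash
cat > piv.py <<'E'
from m import *
def W(p): return O+B@np.array(p,float)
def A(p,q):
    return W(np.array([-.018,0,.1])+np.array([[1,0,0],[0,np.cos(q),-np.sin(q)],[0,np.sin(q),np.cos(q)]])@np.array(p))
c=cs; h=cv2.cvtColor(c['pixels'],cv2.COLOR_BGR2HSV)
m=cv2.inRange(h,(0,0,0),(180,255,50));m[:170]=0;m[300:]=0;m[:,:311]=0;m[:,345:]=0
k,l,st,ce=cv2.connectedComponentsWithStats(m);i=1+st[1:,4].argmax();print('cup',st[i])
g=cv2.inRange(h,(45,90,40),(80,255,255));g[330:]=0;ys,xs=np.nonzero(g);print('green',xs.min(),xs.max(),ys.min(),ys.max())
for q in(-.28,-.2,-.14,-.07,0): 
    pb=[proj(c,A([.023*np.cos(t),.13+.023*np.sin(t),-.02],q))[0] for t in np.arange(0,6.28,.1)]
    print(q,'cupbottom row',np.max(pb,0)[1].round(1),'cell top',proj(c,A([0,.13,.054],q))[0].round(1))
E
python3 piv.py
```

```text
plate len 0.14021326330374473 yaw 16.903289638112607 O [ 0.6047784  -0.11550781  0.        ]
lip len 0.141044217154062 yaw 16.701377642478143 in frame L [0.0584704  0.07173778 0.095     ] R [ 0.05797336 -0.06930556  0.095     ]
cup [312 247  26  32 447]
green 317 333 240 264
-0.28 cupbottom row 280.7 cell top [325.2 245.2]
-0.2 cupbottom row 277.2 cell top [325.2 239.3]
-0.14 cupbottom row 274.2 cell top [325.3 234.8]
-0.07 cupbottom row 270.4 cell top [325.2 229.3]
0 cupbottom row 266.2 cell top [325.2 223.7]
```

The head is held but jammed: the cup's bottom row is still about 278, so the pivot is only around -0.25. Sliding the pads vertically while squeezing should cancel the friction couple and let the flats square up. I'll use a lower force and stroke down, then up.

```bash
python3 -m jog '[0,0,-0.004,0,0,0,-0.008,0,0,0,-0.012,0]' 0 40; python3 piv.py | sed -n 3,4p; python3 -m jog '[0,0,0.004,0,0,0,0.008,0,0,0,0.012,0,0,0,0.016,0]' 0 40;  python3 piv.py | sed -n 3,4p
```

```text
clock: 10.48
position: [0.6341, -0.1063, 0.1]
tcp_rot: [-0.459, 3.106, -0.008]
wrist_force: [-32.2, 0.3, 99.6]
grip_width: 0.0245
grip_force: 125.9
cup [312 248  26  31 442]
green 317 333 240 264
clock: 11.08
position: [0.6339, -0.1063, 0.1014]
tcp_rot: [-0.462, 3.107, 0.002]
wrist_force: [11.0, 0.8, -35.9]
grip_width: 0.0243
grip_force: 113.7
cup [312 247  26  32 442]
green 317 334 240 264
```

The corner contact is self-locking, so squeezing alone won't work. I'll open, press only the +y pad on its corner and move it upwards, so that both pressure and friction raise the arm. Then I'll close the other pad on the levelled head.

```bash
python3 -m jog '[0,0,-0.004,0,0,0,-0.009,0,0,0,-0.009,0,0,0,-0.009,0]' 0.45 40; python3 -m jog '[0.001,-0.003,0,0,0.002,-0.0065,0,0,0.002,-0.0065,0,0]'; python3 -m jog '[0.0002,-0.0007,0.003,0,0.0005,-0.0014,0.006,0,0.0007,-0.0021,0.009,0,0.001,-0.0028,0.011,0]'; python3 piv.py | sed -n 3,4p
```

```text
clock: 11.68
position: [0.6338, -0.1063, 0.0954]
tcp_rot: [-0.462, 3.107, 0.0]
wrist_force: [0.2, -1.0, -0.4]
grip_width: 0.0382
grip_force: 0.0
clock: 12.05
position: [0.6354, -0.1111, 0.0952]
tcp_rot: [0.463, -3.107, -0.004]
wrist_force: [-2.8, 4.1, 1.6]
grip_width: 0.0381
grip_force: 2.3
clock: 12.55
position: [0.6345, -0.1117, 0.1044]
tcp_rot: [0.466, -3.103, -0.01]
wrist_force: [-3.0, 8.8, -7.0]
grip_width: 0.0386
grip_force: 4.7
cup [312 249  25  32 423]
green 317 333 243 266
```

```bash
python3 -m jog '[0,0,-0.006,0,0.001,-0.003,-0.012,0,0.0025,-0.009,-0.014,0,0.0025,-0.009,-0.014,0]'; python3 -m jog '[0,0,0.004,0,0,0,0.008,0,0,0,0.012,0,0,0,0.016,0]'; python3 piv.py | sed -n 3,4p
```

```text
clock: 13.15
position: [0.6376, -0.111, 0.0941]
tcp_rot: [0.474, -3.105, -0.028]
wrist_force: [-10.7, 21.9, 16.1]
grip_width: 0.0382
grip_force: 12.0
clock: 13.65
position: [0.6359, -0.1141, 0.1054]
tcp_rot: [0.472, -3.1, -0.024]
wrist_force: [-3.7, 17.2, -11.7]
grip_width: 0.0382
grip_force: 9.0
cup [312 234  27  30 520]
green 317 333 223 246
```

The arm is now near level: the cup's bottom row is 263, against 266 predicted for level. I'll close the second pad while tracking back so the first stays pressed.

```bash
python3 -m jog '[-0.0015,0.005,0,0,-0.002,0.0067,0,0,-0.002,0.0067,0,0]' 0 60; python3 piv.py | sed -n 3,4p
```

```text
clock: 14.12
position: [0.6336, -0.1071, 0.1069]
tcp_rot: [0.472, -3.1, -0.023]
wrist_force: [-7.1, 19.2, -0.8]
grip_width: 0.0227
grip_force: 60.3
cup [312 235  26  30 517]
green 317 333 224 248
```

```bash
python3 -m jog '[0,0,0,0,0,0,0,0,-0.001,0.0035,0,0,-0.002,0.007,0,0,-0.0033,0.0107,0,0]' 0 100; python3 -m jog '[0,0,0,0,0,0,0,0]';python3 piv.py | sed -n 3,9p
python3 - <<'E'
from m import *
k=6
for n,c,x0,y0,w,hh in(('side',cs,285,180,65,100),('top',ct,295,190,75,100)):
    cv2.imwrite(f'/tmp/{n}.png',cv2.resize(c['pixels'][y0:y0+hh,x0:x0+w],(w*5,hh*5),interpolation=2))
cv2.imwrite('pics/g5.png',np.hstack([cv2.imread('/tmp/side.png'),cv2.imread('/tmp/top.png')]))
E
```

```text
clock: 14.85
position: [0.6335, -0.1068, 0.1071]
tcp_rot: [0.465, -3.106, -0.001]
wrist_force: [2.5, 0.3, -9.0]
grip_width: 0.0218
grip_force: 98.2
clock: 15.1
position: [0.6335, -0.1068, 0.1071]
tcp_rot: [0.463, -3.106, -0.002]
wrist_force: [2.3, 3.6, -12.1]
grip_width: 0.022
grip_force: 98.3
cup [312 236  27  30 519]
green 317 333 225 249
-0.28 cupbottom row 280.7 cell top [325.2 245.2]
-0.2 cupbottom row 277.2 cell top [325.2 239.3]
-0.14 cupbottom row 274.2 cell top [325.3 234.8]
-0.07 cupbottom row 270.4 cell top [325.2 229.3]
0 cupbottom row 266.2 cell top [325.2 223.7]
plate len 0.14021326330374473 yaw 16.903289638112607 O [ 0.6047784  -0.11550781  0.        ]
lip len 0.141044217154062 yaw 16.701377642478143 in frame L [0.0584704  0.07173778 0.095     ] R [ 0.05797336 -0.06930556  0.095     ]
```

View pics/g5.png

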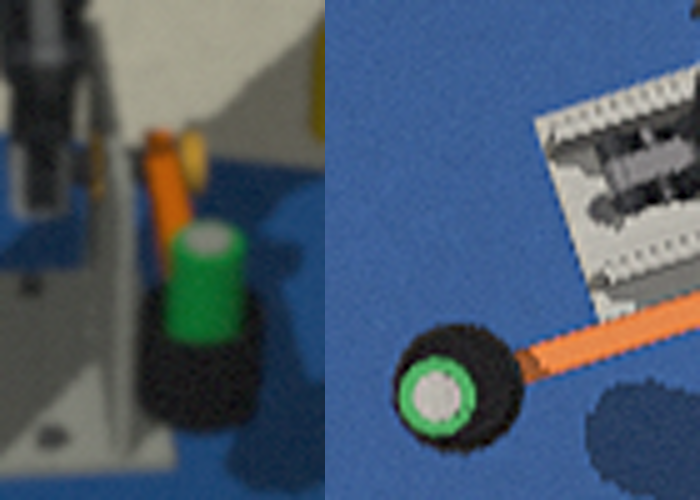

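```bash
cat > sub.py <<'E'
from piv import *
from scipy.optimize import brentq
def edge(g,r0,r1):
    p=cv2.GaussianBlur(g,(3,1),0)[r0:r1,320:329].mean(1).astype(float); d=np.abs(np.diff(p)); i=np.argmax(d); w=d[max(0,i-2):i+3]; return r0+.5+(np.arange(max(0,i-2),i+3)*w).sum()/w.sum()
a=cv2.imread('pics/side0.png')
def bot(q): return max(proj(c,A([.023*np.cos(t),.13+.023*np.sin(t),-.02],q))[0][1] for t in np.arange(0,6.28,.05))
e0=edge(a[:,:,0],268,290); e1=edge(c['pixels'][:,:,0],254,278)
off=e0-bot(-.28); print('EDGE',e0,e1,'q',brentq(lambda q:bot(q)+off-e1,-.28,.28))
E
python3 sub.py|grep EDGE; python3 -m jog '[0,0,0,0,0,0,0,0,0,0,0,0,0,0,0,0]' 0 120; python3 sub.py|grep EDGE
```

```text
EDGE 279.7674199623352 266.2185089974293 q -0.0150377253107686
clock: 15.9
position: [0.6335, -0.1068, 0.1072]
tcp_rot: [0.463, -3.107, -0.002]
wrist_force: [1.9, 5.2, -11.6]
grip_width: 0.0216
grip_force: 118.0
EDGE 279.7674199623352 266.21066666666667 q -0.014910648209258692
```

```bash
python3 -m jog '[0,0,0,0,0,0,0,0,0,0,0,0,0,0,0,0,0,0,0,0]'; python3 sub.py|grep EDGE; python3 -c "
from rig import arm; print(arm.close_job())"
```

```text
clock: 16.62
position: [0.6335, -0.1068, 0.1072]
tcp_rot: [0.463, -3.107, -0.002]
wrist_force: [2.4, 3.9, -12.8]
grip_width: 0.0218
grip_force: 118.0
EDGE 279.7674199623352 265.96437994722953 q -0.010929824574182456
the job is handed in; nothing more can be done
None
```

The job is handed in at about 17 s: the cell is in its cup, and the gripper is holding the bolt head at 118 N with the arm steady and level to about -0.01 rad as measured in the side view; a first squeeze jammed on the head's corners (wrist force near 100 N), so I raised the arm with one pad before closing the other.

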